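Sweep the teardown parts into the bench pan

TASK

A printer has been taken apart and three of its parts lie loose on the bench: a cooling fan, a gear and a motor. Sweep all three along the bench, in through the open front of the metal pan, until each lies wholly inside, well behind the front lip; push them gently with the fingers and do not pinch, lift or jam any of them. Leave the jar, the bottle and the screwdriver where they are.

Things in the scene. Friction and masses are not known exactly. Their poses are not given: they have to be found in the camera images.
- pan: open-front sheet-metal pan fixed to the bench, 290 mm wide (y) x 200 deep (x); origin at its centre, bench height. The mouth is at x = -100 mm: sweep in along +x. Floor 2 mm thick; a flat ramp from x = -100 to -80 rises to it from bench level. Side walls (from x = -80 back) and back wall 2 mm thick, rim 33 mm above the bench, 286 mm clear between the sides. A flat 26 mm flange lies behind.
- fan_mid (a point): centre of a loose square black cooling fan, 50 x 50 mm and 20 mm high, lying flat, about 40 g; the point is half-way up (10 mm); z up; it may lie at any yaw, and slides, turning and drifting sideways if pushed off-centre
- gear_mid (a point): centre of a loose off-white plastic gear, a toothed disc 50 mm across and 14 mm thick lying flat, with a 24 mm pinion 8 mm high on top (22 mm in all), about 28 g; the point is half-way up (11 mm); z up
- motor_mid (a point): centre of the body of a loose square metal motor, 42 x 42 mm and 22 mm high, standing on its back with a 5 mm shaft pointing up to 36 mm, about 150 g; the point is half-way up the body (11 mm); z up; it may lie at any yaw, and slides, turning and drifting sideways if pushed off-centre
- jar: bystander: small closed jar, 44 mm across and 45 mm high, standing among the parts; origin at the centre of its underside
- bottle: bystander: bottle 56 mm across and 150 mm high, standing on the right of the bench beyond the parts; origin at the centre of its underside
- screwdriver: bystander: screwdriver 190 mm long, its black handle 26 mm thick, lying flat on the far side of the parts, along its own x axis; origin at the middle of its length, at bench height; handle towards -x
Things that resemble listed ones, but are neither listed nor needed, are in the scene too. Of the things like the part that bears fan_mid, leave any that is green; of the rest the smaller one is meant. Leave any green look-alike of the part that bears motor_mid alone.

How it is judged:
By the outcome, as a careful person would: the job done as asked, in the order asked, and still so for the second after the job is handed in, with the robot touching nothing.
It also fails if it takes over 67 s, if anything falls off the work surface, if the arm or the gripper's body presses on something with over 40 N, if the wrist force passes 120 N, or if a joint passes its speed limit or range.

ROBOT

A 7-joint arm with a two-finger parallel gripper is mounted at the origin on the work surface. World frame = base frame: x ahead of the robot, y to its left, z up, the work surface at z = 0. Lengths are in m, angles in rad, forces in N, time in s.
With the tool pointing down it reaches from about 0.425 to 0.95 m from the base axis. Payload 4.7 kg.
Tool frame: the origin (TCP) lies at the very end of the fingers, on their centre line; the grasp point (between the pads) lies 19 mm behind it; z points along the fingers, y is the direction in which the jaws open and shut (so a half turn about z gives the same grasp; the last joint's range is limited). The gripper opens to 87 mm and grips with 3 to 60 N. Pads are 19 mm wide; open, the fingers measure 117 mm over their backs; the gripper's body (75 mm by 190 mm) begins 51 mm behind the grasp point.
Start: joints at [-1.364, 0.469, -0.049, 1.532, 0.024, 1.141, -0.082], TCP at [0.158, 0.656, 0.223] pointing down, gripper open.
Joint ranges: [-2.59, 2.59], [-0.33, 1.99], [-1.39, 1.29], [0.1, 2.45], [-1.04, 4.18], [0.21, 1.99], [-2.66, 2.66]. Speed limits (rad/s): [2.57, 2.57, 3.14, 3.14, 3.14, 3.14, 3.14].

INTERFACE

Orientations are given as a rotation vector (axis times angle).
In Python, from rig import * gives the robot as it stands. The module is installed in compiled form; this text tells all that it offers.
- The arm moves only by the tool step_arm, never from a script. Its argument "commands" is a list of rows, each an object of numbers: "x", "y", "z": the shift along the world's x, y, z in m; "spin": the turn about the world's z in degrees; "grip": the finger opening in m, from 0 to 0.087. In form: [{"x": .., "y": .., "z": .., "spin": .., "grip": ..}, ...]. A call has exactly 8 rows; each row is the pose to reach, as a shift and turn from the pose commanded when the call began; what a row does not reach only later rows make up. A row lasts 1/12 s, in which the tool goes at most 41.7 mm and 7.16 degrees, less where a joint would pass 70% of its speed; a pose out of reach is approached as far as the arm can. A call with a gripper value outside its range is refused whole. The fingers move at their own pace and stop on an object; "squeeze" is the grip in N (left out, the last holds). Time passes only in rows, so rows that repeat a pose let the fingers close, or fill a call up. It gives the time, the measured TCP pose, the force and the opening at its end, in the units of the state.
- get_obs(): the state, without advancing time (a new reading comes with each control period).
- get_image(name): name is "side" or "top"; returns a dict with "pixels" (420x560x3 uint8, red, green, blue), "depth" (420x560 float32, m along the optical axis (not along the pixel's ray), 0 where there is no reading), "intrinsics" (3x3 intrinsics, pixels), "T" (4x4, takes a point from camera to world coordinates). Camera axes: x right, y down, z forward; pixel columns grow to the right and rows downward; lengths in m; the calibration is good to about 2 mm. A picture is of the moment at which its call begins.
- job_done(): hands the job in, once; it reports no verdict.
The state is a dict: "clock": time; "joint_pos": joint angles; "qd": joint speeds; "tau": joint torques, N m; "tool_pos": TCP position; "orientation": TCP orientation; "contact_force": force on the tool from outside, world axes, zero at the start; "moment": the same for the moment, N m; "grip_width": finger opening in m.
Only numpy, scipy, OpenCV 4.12 (cv2) and the standard library are available. Lean on these libraries where they do the work, as an engineer would, in place of code of your own. Each camera call takes 0.05 s, during which the arm holds its last target.

## Working session

There is one attempt and no reset: what is moved stays moved. The work goes in short steps, Python scripts to look and compute and a tool call to move; the robot and the scene stay as the last step left them, time stands still between calls to the robot, and variables do not carry over. Pictures are saved under pics/ and viewed, and the job is handed in when it is done.

Besides the shell and the picture viewer there is one more tool, called after "Request:" as name(argument=value, ...), one argument or row to a line, values as JSON. step_arm: Moves the arm, as the interface text tells. Its arguments: {"type":"object","properties":{"commands":{"type":"array"},"squeeze":{"type":"number"}},"required":["commands"]}

```bash
mkdir -p pics; cat > h.py <<'E'
from rig import *
import numpy as np, cv2
def snap(n,tag):
    d=get_image(n); cv2.imwrite(f'pics/{tag}.png',cv2.cvtColor(d['pixels'],cv2.COLOR_RGB2BGR)); np.savez(f'pics/{tag}.npz',**d); return d
def ray(d,u,v,z):
    K=d['intrinsics'];T=d['T'];r=T[:3,:3]@np.linalg.solve(K,[u,v,1.]);o=T[:3,3]
    return o+r*(z-o[2])/r[2]
def pt(d,u,v):
    K=d['intrinsics'];T=d['T'];r=T[:3,:3]@np.linalg.solve(K,[u,v,1.]);return T[:3,3]+r*d['depth'][int(v),int(u)]
def proj(d,p):
    T=d['T'];q=d['intrinsics']@(T[:3,:3].T@(np.array(p)-T[:3,3]));return q[:2]/q[2]
E
python3 - <<'E'
from h import *
for n in('top','side'):
    d=snap(n,n+'0');print(n,d['T'].round(3).tolist(),d['intrinsics'].tolist())
o=get_obs();print({k:np.round(v,3).tolist() for k,v in o.items()})
E
```

```text
top [[0.022, -0.985, 0.174, 0.347], [-1.0, -0.022, 0.004, -0.069], [-0.0, -0.174, -0.985, 1.306], [0.0, 0.0, 0.0, 1.0]] [[540.6977852223639, 0.0, 278.76040310638416], [0.0, 540.6977852223639, 206.97565260367276], [0.0, 0.0, 1.0]]
side [[0.858, -0.351, 0.374, 0.187], [-0.513, -0.566, 0.645, -0.731], [-0.015, -0.745, -0.666, 0.749], [0.0, 0.0, 0.0, 1.0]] [[437.62255788878167, 0.0, 280.1044788207678], [0.0, 437.62255788878167, 207.03706296856683], [0.0, 0.0, 1.0]]
{'clock': 0.1, 'joint_pos': [-1.364, 0.469, -0.049, 1.534, 0.024, 1.141, -0.082], 'qd': [0.001, -0.001, 0.001, -0.003, -0.001, 0.0, 0.0], 'tau': [0.001, -50.917, -0.081, -23.683, -0.062, 0.034, 0.0], 'tool_pos': [0.158, 0.656, 0.222], 'orientation': [-0.369, -3.12, 0.003], 'contact_force': [-0.6, 0.757, -0.802], 'moment': [0.036, 0.017, -0.022], 'grip_width': 0.087}
```

View pics/top0.png

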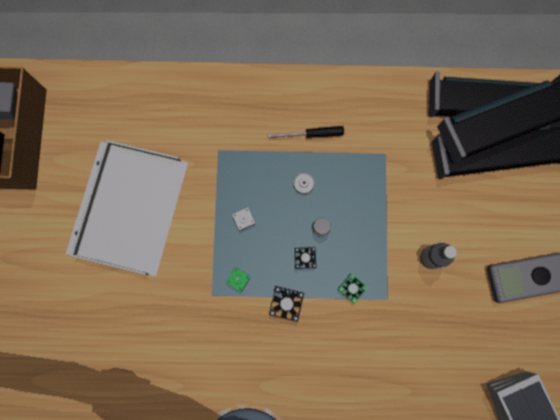

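View pics/side0.png

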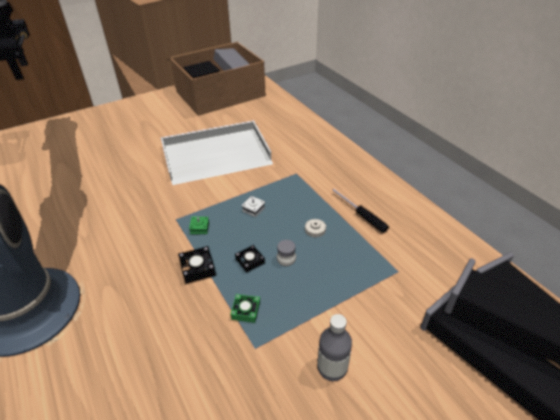

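The top view shows the pan at (128,207) with its mouth on the right. The small black fan is at (305,258), the large black fan at (287,304) and the green fan at (352,289). The gear is at (304,183), the silver motor at (243,219), the green motor at (238,279), the jar at (322,227), the screwdriver at (305,132) and the bottle at (437,255).

The fan meant is (305,258): it isn't green, and it's the smaller of the two black ones. The motor meant is (243,219), because the one at (238,279) is green. I'll confirm both in an enlarged crop.

```bash
python3 - <<'E'
from h import *
t=cv2.imread('pics/top0.png');s=cv2.imread('pics/side0.png')
cv2.imwrite('pics/crop_t.png',cv2.resize(t[125:325,60:400],None,fx=2.3,fy=2.3,interpolation=cv2.INTER_CUBIC))
cv2.imwrite('pics/crop_s.png',cv2.resize(s[110:330,150:400],None,fx=2.7,fy=2.7,interpolation=cv2.INTER_CUBIC))
E
```

```text
(no output)
```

View pics/crop_t.png

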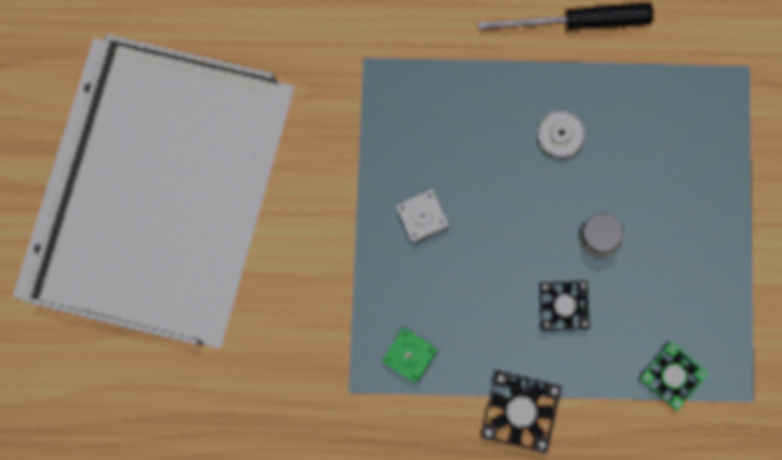

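View pics/crop_s.png

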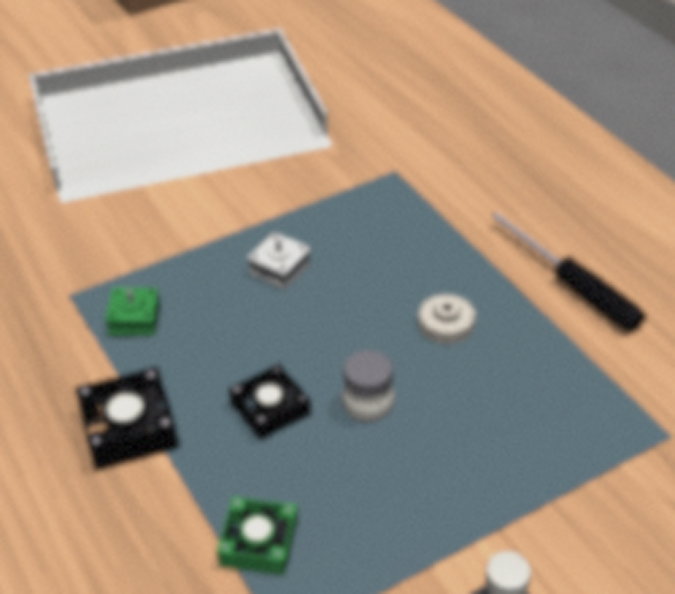

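The crops confirm both choices: the small all-black fan, and the silver motor (not the green one). The pan opens towards the parts (−y side in world), with the flange at the far left. Next I'll measure from both views.

```bash
cat >> h.py <<'E'
def load(tag): return dict(np.load(f'pics/{tag}.npz'))
def mask(d,kind):
    hsv=cv2.cvtColor(d['pixels'],cv2.COLOR_RGB2HSV);V=hsv[...,2];S=hsv[...,1]
    if kind=='bright': return ((V>135)&(S<60)).astype(np.uint8)
    if kind=='dark': return (V<60).astype(np.uint8)
def blob(d,kind,u,v,r=28):
    m=mask(d,kind); w=np.zeros_like(m); cv2.circle(w,(int(u),int(v)),r,1,-1); m&=w
    m=cv2.morphologyEx(m,cv2.MORPH_CLOSE,np.ones((3,3),np.uint8))
    c,_=cv2.findContours(m,cv2.RETR_EXTERNAL,cv2.CHAIN_APPROX_NONE); c=max(c,key=cv2.contourArea)
    return c
def tri(d1,p1,d2,p2):
    A=[];b=[]
    for d,p in((d1,p1),(d2,p2)):
        T=d['T'];r=T[:3,:3]@np.linalg.solve(d['intrinsics'],[p[0],p[1],1.]);r/=np.linalg.norm(r)
        P=np.eye(3)-np.outer(r,r);A.append(P);b.append(P@T[:3,3])
    A=np.vstack(A);b=np.hstack(b);x,_,_,_=np.linalg.lstsq(A,b,rcond=None);return x,np.linalg.norm(A@x-b)
def cen(c):
    m=cv2.moments(c);return m['m10']/m['m00'],m['m01']/m['m00']
E
python3 - <<'E'
from h import *
t=load('top0');s=load('side0')
for n,k,pt_,ps in(('fan','dark',(305,258),(250,258)),('gear','bright',(304,183),(316,227)),('motor','bright',(243,219),(253,205)),('fanhub','bright',(306,258),(250,257))):
    R=16 if n!='fanhub' else 8
    ct=blob(t,k,*pt_,R+2);cs=blob(s,k,*ps,R+4)
    a=cen(ct);b=cen(cs);x,e=tri(t,a,s,b)
    r=cv2.minAreaRect(ct);box=cv2.boxPoints(r)
    h={'fan':.02,'gear':.014,'motor':.022,'fanhub':.02}[n]
    W=np.array([ray(t,*q,h)[:2] for q in box])
    print(n,np.round(a,1),np.round(b,1),'tri',x.round(4),round(e,4),'box c',W.mean(0).round(4),'sides',[np.linalg.norm(W[i]-W[i-3]).round(3) for i in(0,1)],'ang',[np.degrees(np.arctan2(*(W[1]-W[0])[::-1])).round(1)], 'depth z',globals()['pt'](t,*a).round(4))
for n,uv,h in(('jar',(322,226),.045),('bottlecap',(449,252),.15),('gmotor',(238,279),.022),('bigfan',(287,304),.025),('gfan',(352,289),.02),('sd tip',(270,135),.005),('sd end',(343,131),.013),('handle start',(307,132),.013)):
    print(n,ray(t,*uv,h).round(3),pt(t,*uv).round(3))
# pan corners
for n,u,v in(('mouth far',186.5,162),('mouth near',155,274.5),('back far',104.5,142),('back near',68,253)):
    print(n,ray(t,u,v,0.0).round(3),ray(t,u,v,0.033).round(3))
for n,u,v in(('s mouth near',174,182),('s mouth far',272,162)): print(n,ray(s,u,v,0).round(3))
E
```

```text
fan [311.3 255.2] [249.6 258.7] tri [ 0.4541 -0.1416  0.0251] 0.0074 box c [ 0.4575 -0.1445] sides [np.float64(0.02), np.float64(0.048)] ang [np.float64(-65.1)] depth z [ 0.4602 -0.1439  0.0116]
gear [303.6 182.4] [315.1 225.7] tri [ 0.6365 -0.1225  0.0156] 0.0013 box c [ 0.6374 -0.1226] sides [np.float64(0.046), np.float64(0.045)] ang [np.float64(-43.2)] depth z [ 0.6356 -0.1226  0.0234]
motor [243.3 217.8] [252.8 202.8] tri [0.5443 0.0212 0.0241] 0.0011 box c [0.5459 0.0211] sides [np.float64(0.042), np.float64(0.042)] ang [np.float64(-65.1)] depth z [0.5432 0.0201 0.0362]
fanhub [305.2 257.3] [249.1 255.6] tri [ 0.4538 -0.129   0.0215] 0.0004 box c [ 0.4537 -0.1298] sides [np.float64(0.017), np.float64(0.017)] ang [np.float64(-88.7)] depth z [ 0.4546 -0.1293  0.0159]
jar [ 0.527 -0.166  0.045] [ 0.527 -0.166  0.044]
bottlecap [ 0.462 -0.43   0.15 ] [ 0.461 -0.429  0.153]
gmotor [0.399 0.029 0.022] [0.399 0.028 0.023]
bigfan [ 0.344 -0.088  0.025] [ 0.344 -0.088  0.028]
gfan [ 0.382 -0.24   0.02 ] [ 0.382 -0.24   0.02 ]
sd tip [ 0.759 -0.037  0.005] [ 0.757 -0.038  0.012]
sd end [ 0.771 -0.219  0.013] [ 0.768 -0.218  0.021]
handle start [ 0.766 -0.13   0.013] [ 0.762 -0.129  0.025]
mouth far [0.686 0.169 0.   ] [0.678 0.163 0.033]
mouth near [0.407 0.23  0.   ] [0.405 0.222 0.033]
back far [0.733 0.377 0.   ] [0.723 0.365 0.033]
back near [0.453 0.443 0.   ] [0.451 0.43  0.033]
s mouth near [0.412 0.238 0.   ]
s mouth far [0.688 0.176 0.   ]
```

```bash
python3 - <<'E'
from h import *
t=cv2.imread('pics/top0.png')
cv2.imwrite('pics/crop_pan.png',cv2.resize(t[130:285,55:200],None,fx=5,fy=3.8,interpolation=cv2.INTER_CUBIC))
s=cv2.imread('pics/side0.png')
cv2.imwrite('pics/crop_pan2.png',cv2.resize(s[110:195,155:285],None,fx=6,fy=6,interpolation=cv2.INTER_CUBIC))
E
```

```text
(no output)
```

View pics/crop_pan.png

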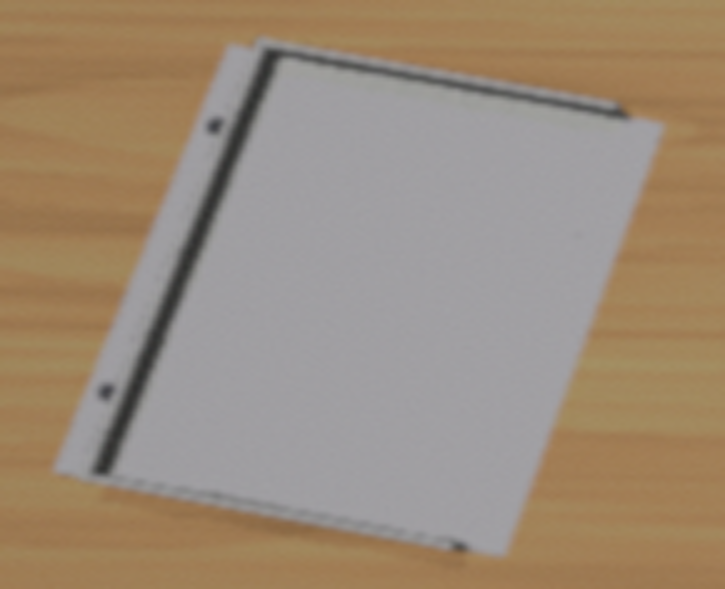

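View pics/crop_pan2.png

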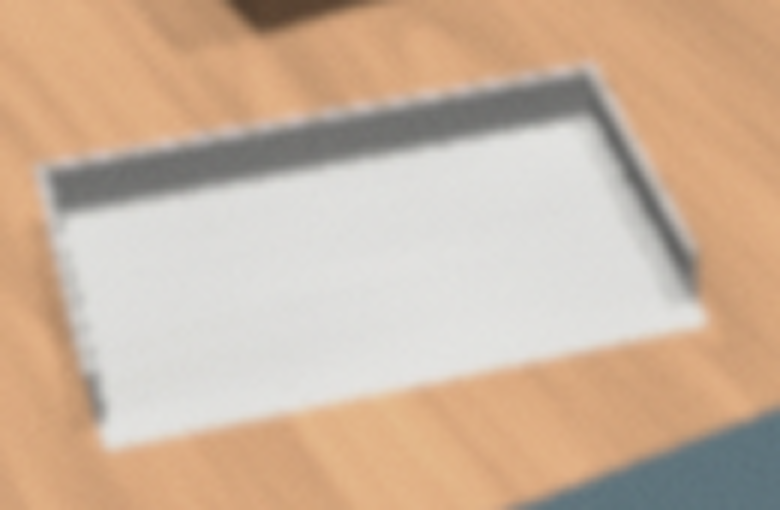

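The measurements fit the given sizes:

| Item | Position (m) | Check |
|---|---|---|
| Motor | (0.545, 0.021) | faces 42 mm, face normal about 115°, height 24 mm |
| Gear | (0.637, −0.122) | |
| Fan hub | (0.454, −0.129) | height 21 mm |
| Pan mouth centre | about (0.547, 0.200) | pan +x heading about 78°, lip length 0.286 against 0.290 |

I'll push the motor first because it opens the lane for the fan. The first approach is high over the bench.

Request:
step_arm(
  commands=[
    {"x":0.02,"y":-0.034,"z":0,"spin":-6,"grip":0.018},
    {"x":0.04,"y":-0.068,"z":0,"spin":-12,"grip":0.018},
    {"x":0.06,"y":-0.102,"z":0,"spin":-18,"grip":0.018},
    {"x":0.08,"y":-0.136,"z":0,"spin":-24,"grip":0.018},
    {"x":0.1,"y":-0.17,"z":0,"spin":-30,"grip":0.018},
    {"x":0.12,"y":-0.204,"z":0,"spin":-36,"grip":0.018},
    {"x":0.14,"y":-0.238,"z":0,"spin":-42,"grip":0.018},
    {"x":0.16,"y":-0.272,"z":0,"spin":-48,"grip":0.018},
  ],
)

```text
clock: 0.77
tool_pos: [0.3181, 0.3823, 0.2223]
orientation: [-1.613, -2.696, 0.0]
contact_force: [0.7, -0.2, 0.6]
grip_width: 0.0413
```

Request:
step_arm(
  commands=[
    {"x":0.02,"y":-0.034,"z":0,"spin":-3,"grip":0.018},
    {"x":0.04,"y":-0.068,"z":0,"spin":-3,"grip":0.018},
    {"x":0.06,"y":-0.102,"z":0,"spin":-3,"grip":0.018},
    {"x":0.08,"y":-0.136,"z":0,"spin":-3,"grip":0.018},
    {"x":0.1,"y":-0.17,"z":0,"spin":-3,"grip":0.018},
    {"x":0.12,"y":-0.204,"z":0,"spin":-3,"grip":0.018},
    {"x":0.14,"y":-0.238,"z":0,"spin":-3,"grip":0.018},
    {"x":0.16,"y":-0.272,"z":0,"spin":-3,"grip":0.018},
  ],
)

```text
clock: 1.43
tool_pos: [0.478, 0.1105, 0.2225]
orientation: [-1.676, -2.657, -0.0]
contact_force: [1.1, 1.1, -0.2]
grip_width: 0.0181
```

Request:
step_arm(
  commands=[
    {"x":0.022,"y":-0.034,"z":0,"spin":0,"grip":0.018},
    {"x":0.044,"y":-0.068,"z":-0.01,"spin":0,"grip":0.018},
    {"x":0.066,"y":-0.102,"z":-0.02,"spin":0,"grip":0.018},
    {"x":0.088,"y":-0.135,"z":-0.04,"spin":0,"grip":0.018},
    {"x":0.088,"y":-0.137,"z":-0.08,"spin":0,"grip":0.018},
    {"x":0.088,"y":-0.137,"z":-0.12,"spin":0,"grip":0.018},
    {"x":0.088,"y":-0.137,"z":-0.15,"spin":0,"grip":0.018},
    {"x":0.088,"y":-0.137,"z":-0.17,"spin":0,"grip":0.018},
  ],
)

```text
clock: 2.1
tool_pos: [0.5632, -0.0248, 0.0488]
orientation: [-1.675, -2.652, 0.005]
contact_force: [0.1, 0.5, 0.2]
grip_width: 0.0177
```

Request:
step_arm(
  commands=[
    {"x":0,"y":0,"z":-0.02,"spin":0,"grip":0.018},
    {"x":0,"y":0,"z":-0.037,"spin":0,"grip":0.018},
    {"x":0,"y":0,"z":-0.045,"spin":0,"grip":0.018},
    {"x":0,"y":0,"z":-0.045,"spin":0,"grip":0.018},
    {"x":-0.003,"y":0.006,"z":-0.045,"spin":0,"grip":0.018},
    {"x":-0.006,"y":0.012,"z":-0.045,"spin":0,"grip":0.018},
    {"x":-0.009,"y":0.018,"z":-0.045,"spin":0,"grip":0.018},
    {"x":-0.011,"y":0.024,"z":-0.045,"spin":0,"grip":0.018},
  ],
)

```text
clock: 2.77
tool_pos: [0.555, 0.0, 0.0087]
orientation: [1.675, 2.656, 0.002]
contact_force: [-0.1, -1.2, 1.1]
grip_width: 0.0178
```

```bash
python3 - <<'E'
from h import *
snap('side','s1');snap('top','t1')
a=cv2.imread('pics/s1.png')[150:290,160:360];b=cv2.imread('pics/t1.png')[130:270,180:380]
cv2.imwrite('pics/v1.png',cv2.resize(np.vstack([a,b]),None,fx=2.1,fy=2.1,interpolation=cv2.INTER_CUBIC))
print(get_obs()['tool_pos'],get_obs()['contact_force'])
E
```

```text
[0.55474205 0.00112746 0.00833119] [ 0.61960187 -0.13106806  0.07471156]
```

View pics/v1.png

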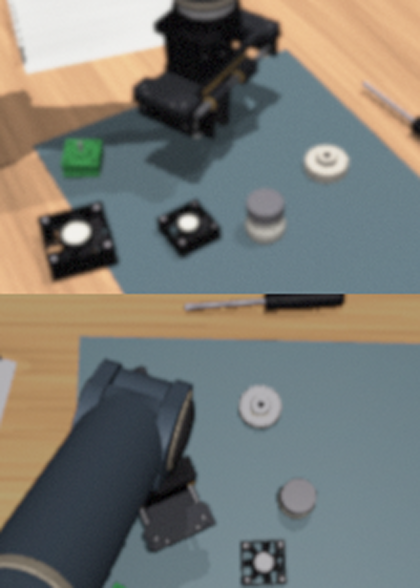

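The arm hides the motor from the top view, and the fingers stand behind it clear of the jar and gear. I'll push on, turning the heading gently towards the pan axis.

Request:
step_arm(
  commands=[
    {"x":-0.0033,"y":0.0073,"z":0,"spin":-2,"grip":0.018},
    {"x":-0.0063,"y":0.0147,"z":0,"spin":-4,"grip":0.018},
    {"x":-0.009,"y":0.0222,"z":0,"spin":-6,"grip":0.018},
    {"x":-0.0115,"y":0.0298,"z":0,"spin":-8,"grip":0.018},
    {"x":-0.0137,"y":0.0375,"z":0,"spin":-10,"grip":0.018},
    {"x":-0.0156,"y":0.0453,"z":0,"spin":-12,"grip":0.018},
    {"x":-0.0173,"y":0.0531,"z":0,"spin":-14,"grip":0.018},
    {"x":-0.0187,"y":0.061,"z":0,"spin":-16,"grip":0.018},
  ],
)

```text
clock: 3.53
tool_pos: [0.5364, 0.0599, 0.0082]
orientation: [2.032, 2.394, 0.001]
contact_force: [0.2, -1.9, 2.0]
grip_width: 0.0178
```

```bash
python3 - <<'E'
from h import *
snap('side','s2')
a=cv2.imread('pics/s2.png')[110:300,140:380]
cv2.imwrite('pics/v2.png',cv2.resize(a,None,fx=3,fy=3,interpolation=cv2.INTER_CUBIC))
E
```

```text
(no output)
```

View pics/v2.png

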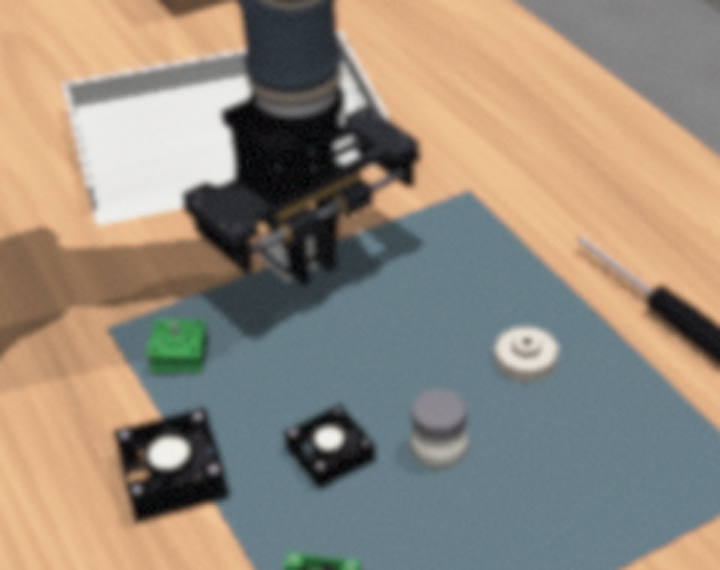

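The fingers are driving the motor, hidden just behind them, with the contact force about −1.9 N in y.

Request:
step_arm(
  commands=[
    {"x":-0.0011,"y":0.008,"z":0,"spin":-2,"grip":0.018},
    {"x":-0.0019,"y":0.016,"z":0,"spin":-4,"grip":0.018},
    {"x":-0.0025,"y":0.024,"z":0,"spin":-6,"grip":0.018},
    {"x":-0.0028,"y":0.032,"z":0,"spin":-8,"grip":0.018},
    {"x":-0.0028,"y":0.04,"z":0,"spin":-10,"grip":0.018},
    {"x":-0.0025,"y":0.048,"z":0,"spin":-12,"grip":0.018},
    {"x":-0.0019,"y":0.056,"z":0,"spin":-14,"grip":0.018},
    {"x":-0.0011,"y":0.064,"z":0,"spin":-16,"grip":0.018},
  ],
)

```text
clock: 4.25
tool_pos: [0.5348, 0.1238, 0.0079]
orientation: [2.345, 2.09, -0.001]
contact_force: [-1.8, -2.0, 1.9]
grip_width: 0.0183
```

```bash
python3 - <<'E'
from h import *
snap('side','s3');snap('top','t3')
a=cv2.imread('pics/s3.png')[110:250,150:350];b=cv2.imread('pics/t3.png')[130:270,100:300]
cv2.imwrite('pics/v3.png',cv2.resize(np.vstack([a,b]),None,fx=2.1,fy=2.1,interpolation=cv2.INTER_CUBIC))
E
```

```text
(no output)
```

View pics/v3.png

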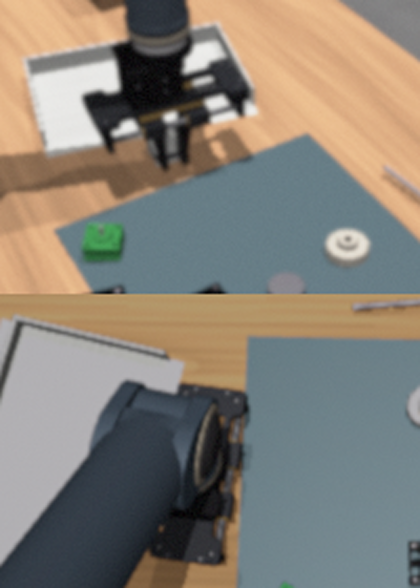

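Request:
step_arm(
  commands=[
    {"x":0.0013,"y":0.008,"z":0,"spin":-1,"grip":0.018},
    {"x":0.0026,"y":0.016,"z":0,"spin":-2,"grip":0.018},
    {"x":0.004,"y":0.024,"z":0,"spin":-3,"grip":0.018},
    {"x":0.0055,"y":0.032,"z":0,"spin":-4,"grip":0.018},
    {"x":0.007,"y":0.04,"z":0,"spin":-5,"grip":0.018},
    {"x":0.0085,"y":0.048,"z":0,"spin":-5,"grip":0.018},
    {"x":0.01,"y":0.056,"z":0,"spin":-5,"grip":0.018},
    {"x":0.0117,"y":0.064,"z":0,"spin":-5,"grip":0.018},
  ],
)

```text
clock: 5.02
tool_pos: [0.5466, 0.1881, 0.0077]
orientation: [2.433, 1.987, -0.001]
contact_force: [0.8, -0.4, 1.0]
grip_width: 0.0181
```

Request:
step_arm(
  commands=[
    {"x":0.0017,"y":0.008,"z":0,"spin":0,"grip":0.018},
    {"x":0.0034,"y":0.016,"z":0,"spin":0,"grip":0.018},
    {"x":0.005,"y":0.024,"z":0,"spin":0,"grip":0.018},
    {"x":0.0068,"y":0.032,"z":0,"spin":0,"grip":0.018},
    {"x":0.0085,"y":0.04,"z":0,"spin":0,"grip":0.018},
    {"x":0.0102,"y":0.048,"z":0,"spin":0,"grip":0.018},
    {"x":0.012,"y":0.056,"z":0,"spin":0,"grip":0.018},
    {"x":0.0137,"y":0.064,"z":0,"spin":0,"grip":0.018},
  ],
)

```text
clock: 5.68
tool_pos: [0.5604, 0.2532, 0.0075]
orientation: [2.433, 1.988, -0.0]
contact_force: [-0.5, -1.6, 1.1]
grip_width: 0.0183
```

```bash
python3 - <<'E'
from h import *
snap('side','s4');snap('top','t4')
a=cv2.imread('pics/s4.png')[80:240,150:350];b=cv2.imread('pics/t4.png')[130:290,50:250]
cv2.imwrite('pics/v4.png',cv2.resize(np.hstack([a,b]),None,fx=2,fy=2,interpolation=cv2.INTER_CUBIC))
E
```

```text
(no output)
```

View pics/v4.png

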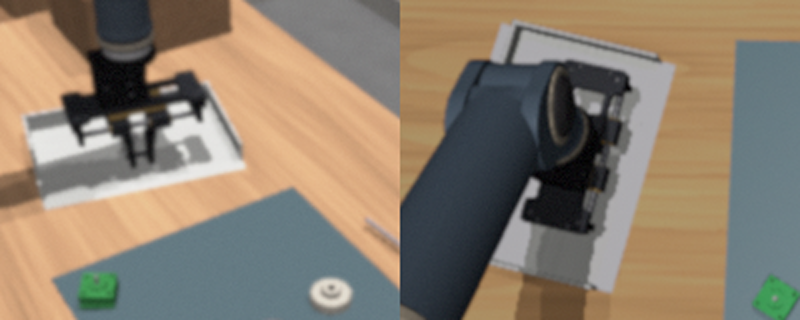

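The motor is no longer on the mat and is being pushed inside the pan. I'll finish this push, back off and lift.

Request:
step_arm(
  commands=[
    {"x":0.0017,"y":0.008,"z":0,"spin":0,"grip":0.018},
    {"x":0.0034,"y":0.016,"z":0,"spin":0,"grip":0.018},
    {"x":0.005,"y":0.024,"z":0,"spin":0,"grip":0.018},
    {"x":0.0068,"y":0.032,"z":0,"spin":0,"grip":0.018},
    {"x":0.0085,"y":0.04,"z":0,"spin":0,"grip":0.018},
    {"x":0.0102,"y":0.048,"z":0,"spin":0,"grip":0.018},
    {"x":0.0115,"y":0.054,"z":0,"spin":0,"grip":0.018},
    {"x":0.012,"y":0.058,"z":0,"spin":0,"grip":0.018},
  ],
)

```text
clock: 6.45
tool_pos: [0.5724, 0.3117, 0.0075]
orientation: [-2.432, -1.989, -0.001]
contact_force: [-0.8, -0.1, -0.5]
grip_width: 0.0179
```

Request:
step_arm(
  commands=[
    {"x":-0.002,"y":-0.01,"z":0,"spin":0,"grip":0.018},
    {"x":-0.006,"y":-0.03,"z":0.01,"spin":0,"grip":0.018},
    {"x":-0.012,"y":-0.055,"z":0.04,"spin":0,"grip":0.018},
    {"x":-0.012,"y":-0.08,"z":0.072,"spin":0,"grip":0.018},
    {"x":-0.005,"y":-0.11,"z":0.1,"spin":0,"grip":0.018},
    {"x":0.005,"y":-0.149,"z":0.11,"spin":3,"grip":0.024},
    {"x":0.015,"y":-0.189,"z":0.11,"spin":6,"grip":0.024},
    {"x":0.025,"y":-0.229,"z":0.11,"spin":10,"grip":0.024},
  ],
)

```text
clock: 7.12
tool_pos: [0.5976, 0.0791, 0.1191]
orientation: [2.247, 2.194, 0.004]
contact_force: [0.6, 0.2, 0.3]
grip_width: 0.0233
```

```bash
python3 - <<'E'
from h import *
snap('side','s5');snap('top','t5')
a=cv2.imread('pics/s5.png')[100:300,140:340];b=cv2.imread('pics/t5.png')[130:330,50:250]
cv2.imwrite('pics/v5.png',cv2.resize(np.hstack([a,b]),None,fx=2,fy=2,interpolation=cv2.INTER_CUBIC))
E
```

```text
(no output)
```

View pics/v5.png

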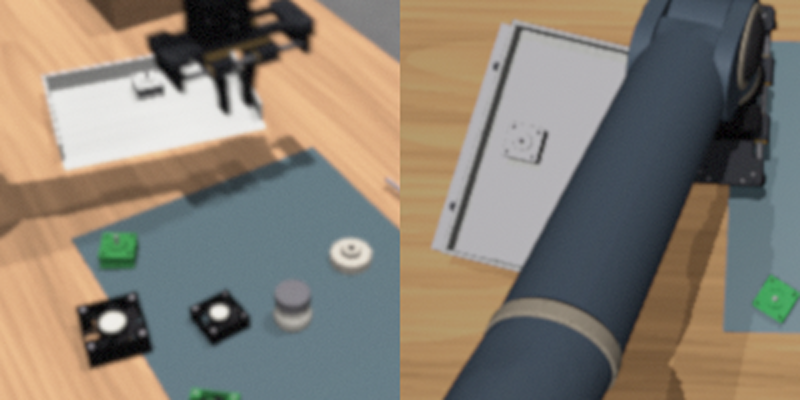

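The motor lies in the pan at top pixel (112,201), upright and well behind the lip. Next is the gear, with the fingers about 24 mm apart to cradle it from behind.

Request:
step_arm(
  commands=[
    {"x":0.006,"y":-0.04,"z":0,"spin":2,"grip":0.024},
    {"x":0.012,"y":-0.08,"z":0,"spin":4,"grip":0.024},
    {"x":0.018,"y":-0.12,"z":0,"spin":5.5,"grip":0.024},
    {"x":0.025,"y":-0.16,"z":0,"spin":5.5,"grip":0.024},
    {"x":0.032,"y":-0.2,"z":0,"spin":5.5,"grip":0.024},
    {"x":0.038,"y":-0.235,"z":0,"spin":5.5,"grip":0.024},
    {"x":0.043,"y":-0.253,"z":-0.02,"spin":5.5,"grip":0.024},
    {"x":0.043,"y":-0.253,"z":-0.055,"spin":5.5,"grip":0.024},
  ],
)

```text
clock: 7.88
tool_pos: [0.6425, -0.1814, 0.0669]
orientation: [2.145, 2.278, 0.003]
contact_force: [0.8, 0.2, 0.0]
grip_width: 0.0237
```

Request:
step_arm(
  commands=[
    {"x":0,"y":0,"z":-0.03,"spin":0,"grip":0.024},
    {"x":0,"y":0,"z":-0.05,"spin":0,"grip":0.024},
    {"x":0,"y":0,"z":-0.056,"spin":0,"grip":0.024},
    {"x":0,"y":0,"z":-0.056,"spin":0,"grip":0.024},
    {"x":-0.0005,"y":0.006,"z":-0.056,"spin":0,"grip":0.024},
    {"x":-0.001,"y":0.012,"z":-0.056,"spin":0,"grip":0.024},
    {"x":-0.0015,"y":0.018,"z":-0.056,"spin":0,"grip":0.024},
    {"x":-0.002,"y":0.024,"z":-0.056,"spin":0,"grip":0.024},
  ],
)

```text
clock: 8.55
tool_pos: [0.6392, -0.1466, 0.0081]
orientation: [2.14, 2.297, 0.003]
contact_force: [-0.1, 0.7, 0.6]
grip_width: 0.0238
```

```bash
python3 - <<'E'
from h import *
snap('side','s6');snap('top','t6')
a=cv2.imread('pics/s6.png')[110:310,200:400];b=cv2.imread('pics/t6.png')[100:300,200:400]
cv2.imwrite('pics/v6.png',cv2.resize(np.hstack([a,b]),None,fx=2,fy=2,interpolation=cv2.INTER_CUBIC))
E
```

```text
(no output)
```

View pics/v6.png

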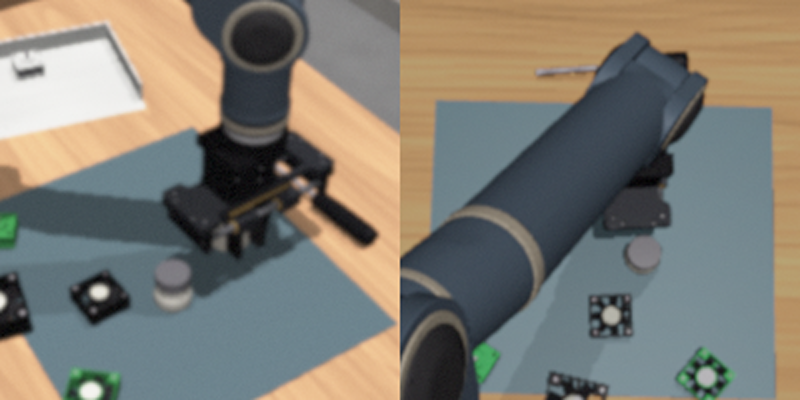

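Request:
step_arm(
  commands=[
    {"x":-0.0006,"y":0.008,"z":0.001,"spin":0,"grip":0.024},
    {"x":-0.0012,"y":0.017,"z":0.001,"spin":0,"grip":0.024},
    {"x":-0.0018,"y":0.026,"z":0.001,"spin":0,"grip":0.024},
    {"x":-0.0025,"y":0.035,"z":0.001,"spin":0,"grip":0.024},
    {"x":-0.0031,"y":0.044,"z":0.001,"spin":0,"grip":0.024},
    {"x":-0.0037,"y":0.053,"z":0.001,"spin":0,"grip":0.024},
    {"x":-0.0043,"y":0.062,"z":0.001,"spin":0,"grip":0.024},
    {"x":-0.005,"y":0.071,"z":0.001,"spin":0,"grip":0.024},
  ],
)

```text
clock: 9.32
tool_pos: [0.6332, -0.0756, 0.0075]
orientation: [-2.142, -2.298, -0.0]
contact_force: [-0.2, -0.2, 0.7]
grip_width: 0.0242
```

```bash
python3 - <<'E'
from h import *
snap('side','s7');snap('top','t7')
a=cv2.imread('pics/s7.png')[110:310,200:400];b=cv2.imread('pics/t7.png')[100:300,200:400]
cv2.imwrite('pics/v7.png',cv2.resize(np.hstack([a,b]),None,fx=2,fy=2,interpolation=cv2.INTER_CUBIC))
E
```

```text
(no output)
```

View pics/v7.png

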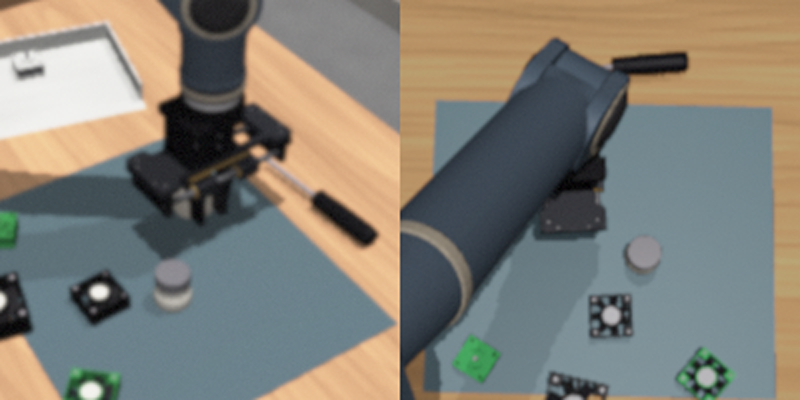

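The gear, a white edge at crop (185,205), is moving ahead of the fingers. I'll continue.

Request:
step_arm(
  commands=[
    {"x":-0.0006,"y":0.009,"z":0,"spin":0,"grip":0.024},
    {"x":-0.0012,"y":0.018,"z":0,"spin":0,"grip":0.024},
    {"x":-0.0019,"y":0.027,"z":0,"spin":0,"grip":0.024},
    {"x":-0.0025,"y":0.036,"z":0,"spin":0,"grip":0.024},
    {"x":-0.0032,"y":0.045,"z":0,"spin":0,"grip":0.024},
    {"x":-0.0038,"y":0.054,"z":0,"spin":0,"grip":0.024},
    {"x":-0.0044,"y":0.063,"z":0,"spin":0,"grip":0.024},
    {"x":-0.005,"y":0.072,"z":0,"spin":0,"grip":0.024},
  ],
)

```text
clock: 10.08
tool_pos: [0.6282, -0.0036, 0.0076]
orientation: [-2.142, -2.298, -0.0]
contact_force: [0.2, 0.1, 0.7]
grip_width: 0.024
```

Request:
step_arm(
  commands=[
    {"x":-0.0006,"y":0.009,"z":0,"spin":0,"grip":0.024},
    {"x":-0.0012,"y":0.018,"z":0,"spin":0,"grip":0.024},
    {"x":-0.0019,"y":0.027,"z":0,"spin":0,"grip":0.024},
    {"x":-0.0025,"y":0.036,"z":0,"spin":-1,"grip":0.024},
    {"x":-0.0031,"y":0.045,"z":0,"spin":-2,"grip":0.024},
    {"x":-0.0036,"y":0.054,"z":0,"spin":-3,"grip":0.024},
    {"x":-0.004,"y":0.063,"z":0,"spin":-4,"grip":0.024},
    {"x":-0.0042,"y":0.072,"z":0,"spin":-5,"grip":0.024},
  ],
)

```text
clock: 10.75
tool_pos: [0.6239, 0.0682, 0.0076]
orientation: [-2.242, -2.201, -0.0]
contact_force: [0.4, -0.3, 0.7]
grip_width: 0.0244
```

```bash
python3 - <<'E'
from h import *
snap('side','s8');snap('top','t8')
a=cv2.imread('pics/s8.png')[90:290,150:350];b=cv2.imread('pics/t8.png')[100:300,50:250]
cv2.imwrite('pics/v8.png',cv2.resize(np.hstack([a,b]),None,fx=2,fy=2,interpolation=cv2.INTER_CUBIC))
E
```

```text
(no output)
```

View pics/v8.png

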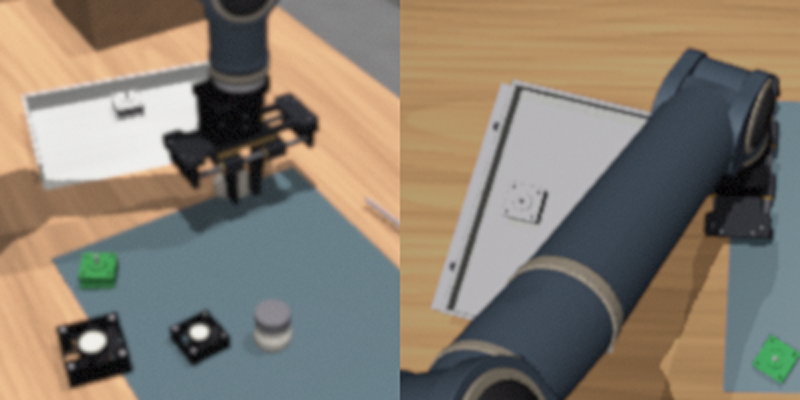

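Request:
step_arm(
  commands=[
    {"x":0.0001,"y":0.009,"z":0,"spin":-0.7,"grip":0.024},
    {"x":0.0003,"y":0.018,"z":0,"spin":-1.4,"grip":0.024},
    {"x":0.0006,"y":0.027,"z":0,"spin":-2,"grip":0.024},
    {"x":0.001,"y":0.036,"z":0,"spin":-3,"grip":0.024},
    {"x":0.0016,"y":0.045,"z":0,"spin":-4,"grip":0.024},
    {"x":0.0024,"y":0.054,"z":0,"spin":-5,"grip":0.024},
    {"x":0.0034,"y":0.063,"z":0,"spin":-6,"grip":0.024},
    {"x":0.0044,"y":0.072,"z":0,"spin":-6.5,"grip":0.024},
  ],
)

```text
clock: 11.52
tool_pos: [0.6285, 0.1405, 0.0075]
orientation: [-2.363, -2.07, -0.0]
contact_force: [-0.5, -1.1, 0.0]
grip_width: 0.0237
```

Request:
step_arm(
  commands=[
    {"x":0.0013,"y":0.008,"z":0,"spin":-1,"grip":0.024},
    {"x":0.0027,"y":0.016,"z":0,"spin":-2,"grip":0.024},
    {"x":0.0042,"y":0.024,"z":0,"spin":-3,"grip":0.024},
    {"x":0.0058,"y":0.032,"z":0,"spin":-4,"grip":0.024},
    {"x":0.0074,"y":0.04,"z":0,"spin":-4,"grip":0.024},
    {"x":0.009,"y":0.048,"z":0,"spin":-4,"grip":0.024},
    {"x":0.0106,"y":0.056,"z":0,"spin":-4,"grip":0.024},
    {"x":0.0122,"y":0.064,"z":0,"spin":-4,"grip":0.024},
  ],
)

```text
clock: 12.18
tool_pos: [0.6407, 0.2044, 0.0075]
orientation: [-2.432, -1.988, -0.0]
contact_force: [0.3, 0.0, -0.1]
grip_width: 0.0237
```

```bash
python3 - <<'E'
from h import *
snap('side','s9');snap('top','t9')
a=cv2.imread('pics/s9.png')[70:270,150:350];b=cv2.imread('pics/t9.png')[100:300,50:250]
cv2.imwrite('pics/v9.png',cv2.resize(np.hstack([a,b]),None,fx=2,fy=2,interpolation=cv2.INTER_CUBIC))
E
```

```text
(no output)
```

View pics/v9.png

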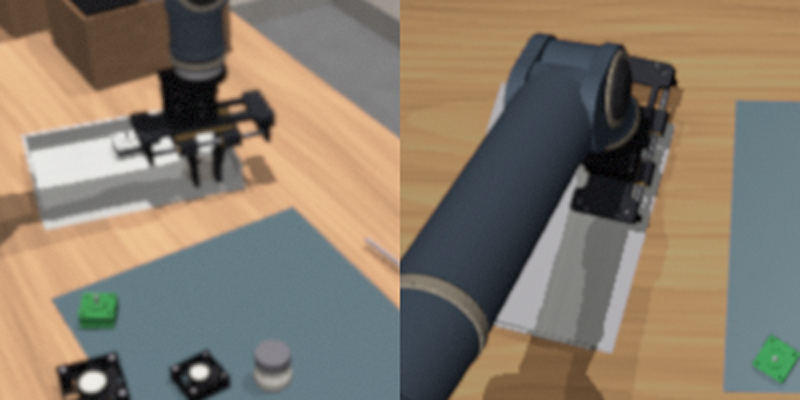

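Request:
step_arm(
  commands=[
    {"x":0.0017,"y":0.009,"z":0,"spin":0,"grip":0.024},
    {"x":0.0036,"y":0.018,"z":0,"spin":0,"grip":0.024},
    {"x":0.0055,"y":0.027,"z":0,"spin":0,"grip":0.024},
    {"x":0.0074,"y":0.036,"z":0,"spin":0,"grip":0.024},
    {"x":0.0092,"y":0.045,"z":0,"spin":0,"grip":0.024},
    {"x":0.011,"y":0.054,"z":0,"spin":0,"grip":0.024},
    {"x":0.013,"y":0.063,"z":0,"spin":0,"grip":0.024},
    {"x":0.014,"y":0.068,"z":0,"spin":0,"grip":0.024},
  ],
)

```text
clock: 12.95
tool_pos: [0.6548, 0.2734, 0.0075]
orientation: [-2.431, -1.989, -0.001]
contact_force: [-0.7, -0.0, -0.5]
grip_width: 0.0239
```

Request:
step_arm(
  commands=[
    {"x":-0.002,"y":-0.01,"z":0,"spin":0,"grip":0.024},
    {"x":-0.006,"y":-0.03,"z":0.005,"spin":0,"grip":0.024},
    {"x":-0.012,"y":-0.055,"z":0.035,"spin":0,"grip":0.024},
    {"x":-0.02,"y":-0.08,"z":0.065,"spin":0,"grip":0.024},
    {"x":-0.035,"y":-0.11,"z":0.09,"spin":0,"grip":0.018},
    {"x":-0.05,"y":-0.145,"z":0.105,"spin":0,"grip":0.018},
    {"x":-0.065,"y":-0.182,"z":0.11,"spin":0,"grip":0.018},
    {"x":-0.08,"y":-0.22,"z":0.11,"spin":0,"grip":0.018},
  ],
)

```text
clock: 13.62
tool_pos: [0.5743, 0.0488, 0.1194]
orientation: [2.433, 1.986, 0.005]
contact_force: [0.2, -1.6, 0.6]
grip_width: 0.0182
```

```bash
python3 - <<'E'
from h import *
snap('side','s10');snap('top','t10')
a=cv2.imread('pics/s10.png')[90:290,150:350];b=cv2.imread('pics/t10.png')[130:330,50:250]
cv2.imwrite('pics/v10.png',cv2.resize(np.hstack([a,b]),None,fx=2,fy=2,interpolation=cv2.INTER_CUBIC))
E
```

```text
(no output)
```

View pics/v10.png

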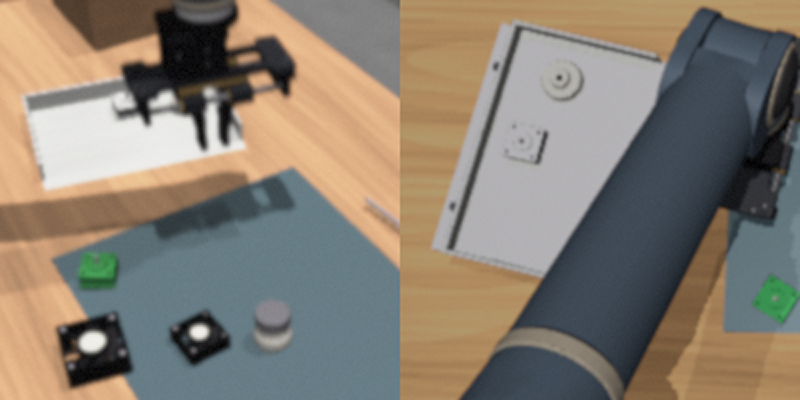

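The gear is in the pan at top pixel (131,169), upright and clear of the motor. Next is the fan.

Request:
step_arm(
  commands=[
    {"x":-0.018,"y":-0.034,"z":0,"spin":1,"grip":0.018},
    {"x":-0.036,"y":-0.068,"z":0,"spin":2,"grip":0.018},
    {"x":-0.054,"y":-0.102,"z":0,"spin":3,"grip":0.018},
    {"x":-0.072,"y":-0.136,"z":0,"spin":4,"grip":0.018},
    {"x":-0.09,"y":-0.17,"z":0,"spin":5,"grip":0.018},
    {"x":-0.108,"y":-0.204,"z":0,"spin":6,"grip":0.018},
    {"x":-0.1255,"y":-0.232,"z":0,"spin":6.5,"grip":0.018},
    {"x":-0.1255,"y":-0.232,"z":-0.04,"spin":6.5,"grip":0.018},
  ],
)

```text
clock: 14.38
tool_pos: [0.4496, -0.1894, 0.0829]
orientation: [2.319, 2.101, 0.01]
contact_force: [2.1, 0.7, 0.5]
grip_width: 0.0179
```

Request:
step_arm(
  commands=[
    {"x":0,"y":0,"z":-0.03,"spin":0,"grip":0.018},
    {"x":0,"y":0,"z":-0.055,"spin":0,"grip":0.018},
    {"x":0,"y":0,"z":-0.07,"spin":0,"grip":0.018},
    {"x":0,"y":0,"z":-0.07,"spin":0,"grip":0.018},
    {"x":0,"y":0,"z":-0.07,"spin":0,"grip":0.018},
    {"x":0.0005,"y":0.005,"z":-0.07,"spin":0,"grip":0.018},
    {"x":0.001,"y":0.01,"z":-0.07,"spin":0,"grip":0.018},
    {"x":0.0015,"y":0.016,"z":-0.07,"spin":0,"grip":0.018},
  ],
)

```text
clock: 15.05
tool_pos: [0.4515, -0.1643, 0.0086]
orientation: [2.315, 2.121, 0.002]
contact_force: [-0.3, 0.6, 0.6]
grip_width: 0.0179
```

```bash
python3 - <<'E'
from h import *
snap('side','s11');snap('top','t11')
a=cv2.imread('pics/s11.png')[170:370,150:350];b=cv2.imread('pics/t11.png')[150:350,200:400]
cv2.imwrite('pics/v11.png',cv2.resize(np.hstack([a,b]),None,fx=2,fy=2,interpolation=cv2.INTER_CUBIC))
E
```

```text
(no output)
```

View pics/v11.png

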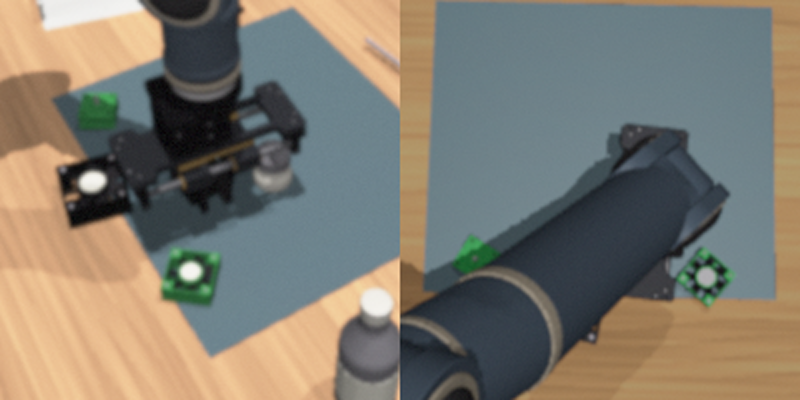

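The fingers are down behind the fan, with the jar and the green fan clear of them. I'll push with a slight right heading to clear the green motor.

Request:
step_arm(
  commands=[
    {"x":0.0008,"y":0.008,"z":0,"spin":-0.6,"grip":0.018},
    {"x":0.0017,"y":0.016,"z":0,"spin":-1.2,"grip":0.018},
    {"x":0.0027,"y":0.024,"z":0,"spin":-1.8,"grip":0.018},
    {"x":0.0038,"y":0.032,"z":0,"spin":-2.4,"grip":0.018},
    {"x":0.005,"y":0.04,"z":0,"spin":-3,"grip":0.018},
    {"x":0.0063,"y":0.048,"z":0,"spin":-3.6,"grip":0.018},
    {"x":0.0077,"y":0.056,"z":0,"spin":-4.2,"grip":0.018},
    {"x":0.0091,"y":0.064,"z":0,"spin":-5,"grip":0.018},
  ],
)

```text
clock: 15.82
tool_pos: [0.4599, -0.0997, 0.0075]
orientation: [-2.408, -2.018, -0.0]
contact_force: [-0.4, 0.4, -0.2]
grip_width: 0.018
```

```bash
python3 - <<'E'
from h import *
snap('side','s12');snap('top','t12')
a=cv2.imread('pics/s12.png')[150:350,150:350];b=cv2.imread('pics/t12.png')[150:350,200:400]
cv2.imwrite('pics/v12.png',cv2.resize(np.hstack([a,b]),None,fx=2,fy=2,interpolation=cv2.INTER_CUBIC))
E
```

```text
(no output)
```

View pics/v12.png

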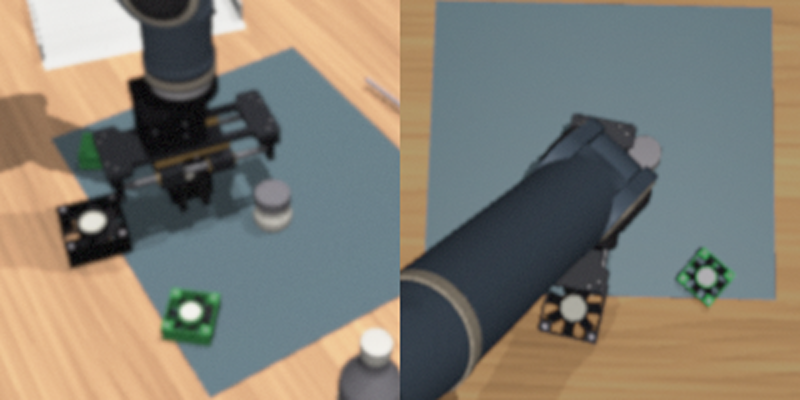

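The jar is still at (322,226), and the fan is ahead of the fingers. I'll continue.

Request:
step_arm(
  commands=[
    {"x":0.0014,"y":0.008,"z":0,"spin":0,"grip":0.018},
    {"x":0.0028,"y":0.016,"z":0,"spin":0,"grip":0.018},
    {"x":0.0042,"y":0.024,"z":0,"spin":0,"grip":0.018},
    {"x":0.0056,"y":0.032,"z":0,"spin":0,"grip":0.018},
    {"x":0.007,"y":0.04,"z":0,"spin":0,"grip":0.018},
    {"x":0.0084,"y":0.048,"z":0,"spin":0,"grip":0.018},
    {"x":0.0098,"y":0.056,"z":0,"spin":0,"grip":0.018},
    {"x":0.0112,"y":0.064,"z":0,"spin":0,"grip":0.018},
  ],
)

```text
clock: 16.58
tool_pos: [0.4711, -0.0358, 0.0076]
orientation: [-2.407, -2.019, -0.0]
contact_force: [0.4, -0.4, -0.0]
grip_width: 0.0179
```

Request:
step_arm(
  commands=[
    {"x":0.0013,"y":0.008,"z":0,"spin":0.7,"grip":0.018},
    {"x":0.0025,"y":0.016,"z":0,"spin":1.4,"grip":0.018},
    {"x":0.0036,"y":0.024,"z":0,"spin":2.1,"grip":0.018},
    {"x":0.0046,"y":0.032,"z":0,"spin":2.8,"grip":0.018},
    {"x":0.0055,"y":0.04,"z":0,"spin":3.5,"grip":0.018},
    {"x":0.0063,"y":0.048,"z":0,"spin":4.2,"grip":0.018},
    {"x":0.007,"y":0.056,"z":0,"spin":5,"grip":0.018},
    {"x":0.0076,"y":0.064,"z":0,"spin":6,"grip":0.018},
  ],
)

```text
clock: 17.25
tool_pos: [0.4786, 0.0281, 0.0076]
orientation: [2.296, 2.144, 0.0]
contact_force: [-1.2, -0.2, -0.3]
grip_width: 0.018
```

```bash
python3 - <<'E'
from h import *
snap('side','s13');snap('top','t13')
a=cv2.imread('pics/s13.png')[90:290,150:350];b=cv2.imread('pics/t13.png')[130:330,50:250]
cv2.imwrite('pics/v13.png',cv2.resize(np.hstack([a,b]),None,fx=2,fy=2,interpolation=cv2.INTER_CUBIC))
E
```

```text
(no output)
```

View pics/v13.png

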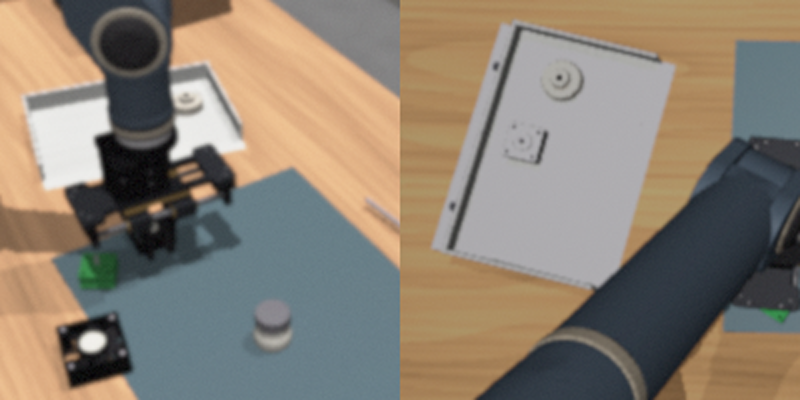

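Request:
step_arm(
  commands=[
    {"x":0.0004,"y":0.008,"z":0,"spin":1,"grip":0.018},
    {"x":0.0007,"y":0.016,"z":0,"spin":2,"grip":0.018},
    {"x":0.0009,"y":0.024,"z":0,"spin":3,"grip":0.018},
    {"x":0.001,"y":0.032,"z":0,"spin":3,"grip":0.018},
    {"x":0.0011,"y":0.04,"z":0,"spin":3,"grip":0.018},
    {"x":0.0012,"y":0.048,"z":0,"spin":3,"grip":0.018},
    {"x":0.0013,"y":0.056,"z":0,"spin":3,"grip":0.018},
    {"x":0.0015,"y":0.064,"z":0,"spin":2.5,"grip":0.018},
  ],
)

```text
clock: 18.02
tool_pos: [0.48, 0.0922, 0.0076]
orientation: [-2.251, -2.192, -0.0]
contact_force: [-0.5, -0.4, 0.5]
grip_width: 0.018
```

Request:
step_arm(
  commands=[
    {"x":0.0003,"y":0.008,"z":0,"spin":-1,"grip":0.018},
    {"x":0.0008,"y":0.016,"z":0,"spin":-2,"grip":0.018},
    {"x":0.0014,"y":0.024,"z":0,"spin":-3,"grip":0.018},
    {"x":0.0021,"y":0.032,"z":0,"spin":-4,"grip":0.018},
    {"x":0.0029,"y":0.04,"z":0,"spin":-5,"grip":0.018},
    {"x":0.0039,"y":0.048,"z":0,"spin":-6,"grip":0.018},
    {"x":0.0051,"y":0.056,"z":0,"spin":-7,"grip":0.018},
    {"x":0.0064,"y":0.064,"z":0,"spin":-8,"grip":0.018},
  ],
)

```text
clock: 18.68
tool_pos: [0.4862, 0.1563, 0.0075]
orientation: [-2.399, -2.028, 0.0]
contact_force: [-0.0, -0.4, 0.6]
grip_width: 0.018
```

```bash
python3 - <<'E'
from h import *
snap('side','s14');snap('top','t14')
a=cv2.imread('pics/s14.png')[90:290,120:320];b=cv2.imread('pics/t14.png')[130:330,50:250]
cv2.imwrite('pics/v14.png',cv2.resize(np.hstack([a,b]),None,fx=2,fy=2,interpolation=cv2.INTER_CUBIC))
E
```

```text
(no output)
```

View pics/v14.png

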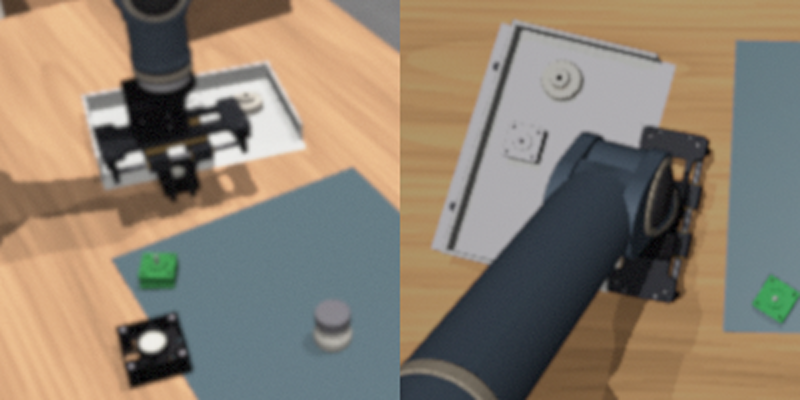

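Request:
step_arm(
  commands=[
    {"x":0.0009,"y":0.0085,"z":0,"spin":1,"grip":0.018},
    {"x":0.0018,"y":0.017,"z":0,"spin":2,"grip":0.018},
    {"x":0.0027,"y":0.0255,"z":0,"spin":3,"grip":0.018},
    {"x":0.0036,"y":0.034,"z":0,"spin":3,"grip":0.018},
    {"x":0.0045,"y":0.0425,"z":0,"spin":3,"grip":0.018},
    {"x":0.0054,"y":0.051,"z":0,"spin":3,"grip":0.018},
    {"x":0.0063,"y":0.0595,"z":0,"spin":3,"grip":0.018},
    {"x":0.0072,"y":0.068,"z":0,"spin":3,"grip":0.018},
  ],
)

```text
clock: 19.45
tool_pos: [0.4937, 0.2242, 0.0076]
orientation: [2.344, 2.092, 0.0]
contact_force: [-0.5, -0.1, -0.2]
grip_width: 0.0182
```

```bash
python3 - <<'E'
from h import *
snap('side','s15');snap('top','t15')
a=cv2.imread('pics/s15.png')[70:270,120:320];b=cv2.imread('pics/t15.png')[130:330,50:250]
cv2.imwrite('pics/v15.png',cv2.resize(np.hstack([a,b]),None,fx=2,fy=2,interpolation=cv2.INTER_CUBIC))
E
```

```text
(no output)
```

View pics/v15.png

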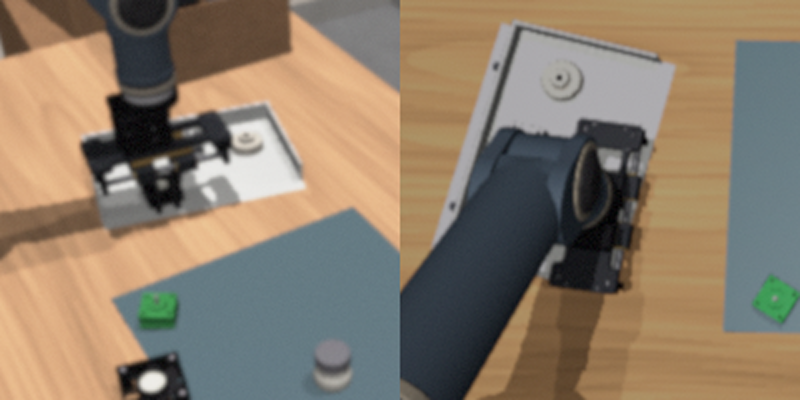

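Request:
step_arm(
  commands=[
    {"x":0.0009,"y":0.009,"z":0,"spin":0,"grip":0.018},
    {"x":0.0018,"y":0.018,"z":0,"spin":0,"grip":0.018},
    {"x":0.0027,"y":0.027,"z":0,"spin":0,"grip":0.018},
    {"x":0.0036,"y":0.036,"z":0,"spin":0,"grip":0.018},
    {"x":0.0045,"y":0.045,"z":0,"spin":0,"grip":0.018},
    {"x":0.0055,"y":0.054,"z":0,"spin":0,"grip":0.018},
    {"x":0.0065,"y":0.063,"z":0,"spin":0,"grip":0.018},
    {"x":0.0072,"y":0.069,"z":0,"spin":0,"grip":0.018},
  ],
)

```text
clock: 20.22
tool_pos: [0.5009, 0.2939, 0.0075]
orientation: [-2.343, -2.093, -0.001]
contact_force: [0.4, 0.2, 0.1]
grip_width: 0.0179
```

Request:
step_arm(
  commands=[
    {"x":-0.001,"y":-0.01,"z":0,"spin":0,"grip":0.018},
    {"x":-0.003,"y":-0.03,"z":0.005,"spin":0,"grip":0.018},
    {"x":-0.005,"y":-0.05,"z":0.03,"spin":0,"grip":0.018},
    {"x":0,"y":-0.08,"z":0.06,"spin":0,"grip":0.018},
    {"x":0,"y":-0.115,"z":0.08,"spin":0,"grip":0.018},
    {"x":0,"y":-0.15,"z":0.1,"spin":0,"grip":0.018},
    {"x":0,"y":-0.19,"z":0.11,"spin":0,"grip":0.018},
    {"x":0,"y":-0.23,"z":0.12,"spin":0,"grip":0.018},
  ],
)

```text
clock: 20.88
tool_pos: [0.5003, 0.0599, 0.1286]
orientation: [-2.344, -2.091, -0.002]
contact_force: [0.5, -0.1, -0.2]
grip_width: 0.0181
```

Request:
step_arm(
  commands=[
    {"x":0.005,"y":-0.04,"z":0.01,"spin":0,"grip":0.018},
    {"x":0.01,"y":-0.08,"z":0.02,"spin":0,"grip":0.018},
    {"x":0.015,"y":-0.12,"z":0.03,"spin":0,"grip":0.018},
    {"x":0.02,"y":-0.15,"z":0.04,"spin":0,"grip":0.018},
    {"x":0.02,"y":-0.18,"z":0.05,"spin":0,"grip":0.018},
    {"x":0.02,"y":-0.2,"z":0.06,"spin":0,"grip":0.018},
    {"x":0.02,"y":-0.2,"z":0.06,"spin":0,"grip":0.018},
    {"x":0.02,"y":-0.2,"z":0.06,"spin":0,"grip":0.018},
  ],
)

```text
clock: 21.55
tool_pos: [0.5199, -0.1397, 0.1879]
orientation: [2.348, 2.086, 0.001]
contact_force: [-1.1, 0.3, -0.2]
grip_width: 0.018
```

```bash
python3 - <<'E'
from h import *
s=snap('side','s16');t=snap('top','t16')
a=cv2.imread('pics/s16.png')[100:300,120:320];b=cv2.imread('pics/t16.png')[110:310,50:250]
cv2.imwrite('pics/v16.png',cv2.resize(np.hstack([a,b]),None,fx=2,fy=2,interpolation=cv2.INTER_CUBIC))
E
```

```text
(no output)
```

View pics/v16.png

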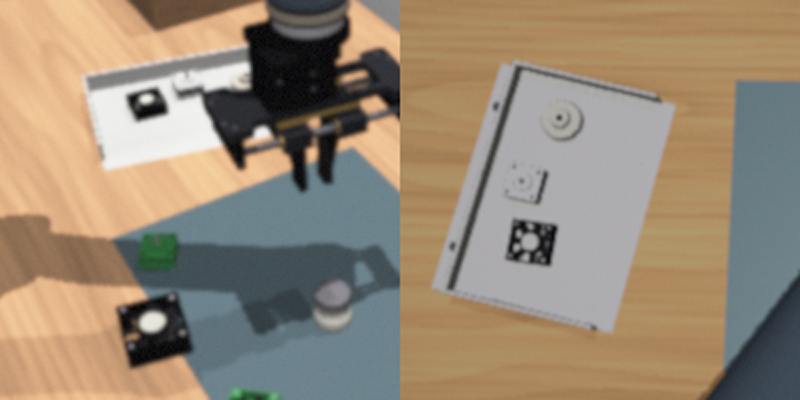

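View pics/s16.png

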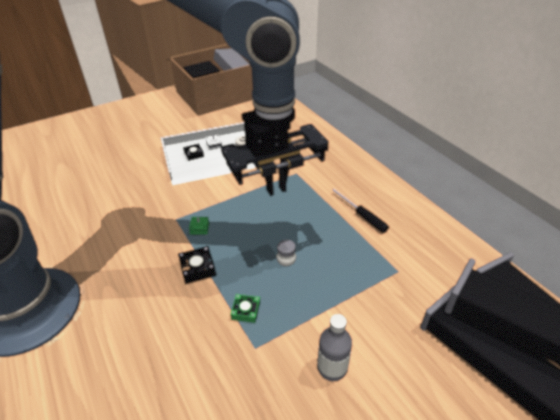

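All three parts lie flat in the pan: gear at (131,170), motor at (112,201), fan at (115,231). The jar, bottle and screwdriver look untouched. I'll check the numbers.

```bash
python3 - <<'E'
from h import *
t=load('top0');t2=load('t16')
F=ray(t,187.8,162.1,0);N=ray(t,156,275.5,0);m=((F+N)/2)[:2];e=(F-N)[:2];e/=np.linalg.norm(e);ex=np.array([-e[1],e[0]]);C=m+.1*ex
print('centre',C.round(3),'ex',ex.round(3))
for n,u,v,h in(('gear',131,170,.022),('motor',112.5,201,.03),('fan',115.3,231,.022)):
    p=ray(t2,u,v,h)[:2];d=p-C;print(n,'pan x,y mm',(d@ex*1000).round(),(d@np.array([-ex[1],ex[0]])*1000).round())
s0=load('side0')['pixels'].astype(int);s2=load('s16')['pixels'].astype(int)
for n,(u,v) in dict(bottle=(334,350),sd=(365,212),gfan=(246,308),bfan=(197,264)).items():
    print(n,np.abs(s0-s2)[v-15:v+15,u-15:u+15].mean().round(1))
b=[(cv2.cvtColor(np.uint8(x),cv2.COLOR_RGB2GRAY)) for x in(s0,s2)]
for n,(u,v) in dict(bottle=(334,350),sd=(365,212),gfan=(246,308),bfan=(197,264),jar=(286,252),gmot=(199,225)).items():
    T=b[0][v-15:v+15,u-15:u+15];S=b[1][v-23:v+23,u-23:u+23];r=cv2.matchTemplate(S,T,cv2.TM_CCOEFF_NORMED);_,q,_,l=cv2.minMaxLoc(r);print(n,'shift',l[0]-8,l[1]-8,round(q,3))
print(get_obs()['clock']); job_done()
E
```

```text
centre [0.567 0.294] ex [0.214 0.977]
gear pan x,y mm 24.0 -88.0
motor pan x,y mm 43.0 -2.0
fan pan x,y mm 19.0 65.0
bottle 13.3
sd 15.0
gfan 12.2
bfan 4.3
bottle shift 0 0 0.996
sd shift 0 0 0.999
gfan shift 0 0 0.998
bfan shift 0 0 0.997
jar shift 0 0 0.644
gmot shift -1 1 0.774
21.65
the job is handed in; nothing more can be done
```

All three parts are in the pan and the job is handed in, at 21.65 s of the 67 s allowed. I pushed the motor, then the gear, then the small black fan in through the open front with the fingers held a fixed 18–24 mm apart. Nothing was gripped or lifted, and the reported contact forces stayed within about 3 N.

The last pictures, with the arm raised clear, give these positions from the pan's centre (the mouth is at x = −100 mm):

| Part | x (mm) | y (mm) |
|---|---|---|
| Gear | 24 | −88 |
| Motor | 43 | −2 |
| Fan | 19 | 65 |

- **Inside the pan:** each part lies flat, clear of the walls, with its trailing edge about 90 mm or more behind the front edge.
- **Left in place:** the bottle, screwdriver, green fan and large black fan show no shift in the pictures.
- **Weaker checks:** the jar and the green motor also matched their old places, to within about a pixel. Those matches were poor (0.64 and 0.77) because the arm's shadow fell across that area. The jar had still been at its starting pixel in an earlier top view, while the fan was being pushed away from it.
- **Small disagreements:** the side and top views differed by up to 8 mm on the pan's mouth. My first outline of the fan was poor, so I located it by its hub instead.

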